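# Nudge the slide holder onto the scanning stage's locating pins

### The job

The red slide holder has been laid on the scanning stage out of line, so it is riding up on the stage's two locating pins. Without picking it up, push it along the stage until its hole and slot drop over the pins and it lies flat on the stage, then leave it there. Keep off the glass slides and leave the objective, the oil bottle and the slide box alone.

Things in the scene. Friction and masses are not known exactly. Their poses are not given: they have to be found in the camera images.
- stage: Microscope scanning stage, fixed to the bench: black base, grey carriage, aluminium platform 190 (x) x 250 (y) mm, its flat top 52 mm above the bench, with a 60 x 90 mm light opening in its middle. Motors protrude at +y and +x below platform level. Origin: centre of the underside; x across the platform, y along it, z up. Two steel locating pins stand on it at x = -36, y = +58 and -58 mm.
- home (a point): Centre of the platform's top face, 52 mm above the bench: the seated holder's underside is centred here. Axes as the stage's. Thin black engraved corner marks on the platform frame the seated holder's outline (110 x 160 mm).
- pin_round (a point): Tip of the pin that belongs in the round hole: stage x = -36, y = +58 mm, 7 mm above the platform. The pin is 8 mm thick for its first 3.5 mm, then tapers to a 4 mm flat tip. Hidden under the holder at the start.
- pin_slot (a point): Tip of the other pin, of the same size, that belongs in the slot: stage x = -36, y = -58 mm, 7 mm above the platform. Hidden under the holder at the start.
- holder: Red metal slide holder, a loose plate 110 (x) x 160 (y) x 8 mm, square edges, 0.4 kg, with three slides. Origin: centre of its underside, z up. It starts 11 to 20 mm out towards the stage's -x, up to 15 mm in y, turned up to 0.1 rad, resting on both pin tips and its +x edge, tipped about 0.09 rad, -x edge 8 to 11 mm off the platform. Seated, it lies flat, top 8 mm above the platform.
- hole_round (a point): Centre, at the underside, of the holder's round through hole, 9.5 mm wide: holder x = -36, y = +58, z = 0 mm. With hole and slot within about 2 mm of their pins the holder drops by its own weight.
- hole_slot (a point): Centre, at the underside, of the holder's through slot, 9.5 (x) x 13 (y) mm: holder x = -36, y = -58, z = 0 mm.
- slides: Three glass microscope slides fixed on the holder, each 76 (x) x 26 (y) x 1 mm, at holder y = -31, 0 and +31 mm, their top about 9 mm above the holder's underside, with white ends towards -x. Same origin and axes as the holder. Not to be touched.
- objective: Steel lens objective with black grip ring and blue ring, standing on its thread, 34 mm across, 60 mm high, 0.22 kg; origin at the centre of its foot. Not to be disturbed.
- oil: Small amber bottle of immersion oil with a black cap, 34 mm across, 80 mm high; origin at the centre of its foot. Not to be disturbed.
- slide_box: Closed slide box, blue with a white lid, 85 x 100 x 33 mm; origin at the centre of its underside. Not to be disturbed.
Mind the look-alikes: they are no part of the job. Several things have the shape of the holder; the one meant has the colours described above.

How it is judged (in metres and radians):
At the end, for the whole second after the job is handed in: The holder lies flat on the platform (underside within 1.2 mm of it, tilt under 0.015 rad) and at rest, its round hole within 2 mm and its slot within 4 mm of their pins' centres (horizontal distance between hole_round and pin_round below 0.002 m and horizontal distance between hole_slot and pin_slot below 0.004 m and z of holder in the frame of home below 0.0012 m and angle between holder's own z axis and vertical below 0.015 rad and linear speed of holder below 0.01 m/s); the robot touches nothing.
It fails at once if the holder is lifted or carried (its middle more than 9 mm above the platform) instead of being slid (z of holder in the frame of home above 0.009 m).
It fails at once if the holder is tipped up by more than 0.2 rad (angle between holder's own z axis and vertical above 0.2 rad).
It fails at once if the fingers touch the glass slides (contact force between the fingers and slides above 0.5 N).
It fails at once if the objective, the oil bottle or the slide box is disturbed (moved more than 15 mm) (distance of any of objective, oil, slide_box from where it was at the start of the episode above 0.015 m).
It also fails if it takes over 64 s, if anything falls off the work surface, if the arm or the gripper's body presses on something with over 40 N, if the wrist force passes 120 N, or if a joint passes its speed limit or range.

### The arm

A 7-joint arm with a two-finger parallel gripper is mounted at the origin on the work surface. World frame = base frame: x ahead of the robot, y to its left, z up, the work surface at z = 0. Lengths are in mm, angles in rad, forces in N, time in s.
With the tool pointing down it reaches from about 425 to 950 mm from the base axis. Payload 4.7 kg.
Tool frame: the origin (TCP) lies between the finger pads; the fingertips stand 19 mm ahead of it and the grasp point (between the pads) is the TCP (bot.finger_overhang is the distance from the TCP to the fingertips, in mm); z points along the fingers, y is the direction in which the jaws open and shut (so a half turn about z gives the same grasp; the last joint's range is limited). The gripper opens to 87 mm and grips with 3 to 60 N. Pads are 19 mm wide; open, the fingers measure 117 mm over their backs; the gripper's body (75 mm by 190 mm) begins 51 mm behind the grasp point.
Start: joints at [1.12, 0.469, -0.049, 1.532, 0.024, 1.141, -0.082], TCP at [276.396, -615.838, 202.973] pointing down, gripper open.
Joint ranges: [-2.59, 2.59], [-0.33, 1.99], [-1.39, 1.29], [0.1, 2.45], [-1.04, 4.18], [0.21, 1.99], [-2.66, 2.66]. Speed limits (rad/s): [2.57, 2.57, 3.14, 3.14, 3.14, 3.14, 3.14].

### API

Orientations are given as a rotation vector (axis times angle).
In Python, from rig import state, optics, ticket, bot gives the robot as it stands.
- The arm moves only by the tool arm_command, never from a script. Its argument "rows" is a list of rows, each a list of 7 numbers: the shift along the tool's x, y, z in mm, then the turn, a rotation vector about the tool's x, y, z in rad, then the opening, from 0 (shut) to 1 (fully open). A call has exactly 10 rows; each row is the pose to reach, as a shift and turn from the pose measured when the call began, along the tool's axes at that moment; what a row does not reach only later rows make up. A row lasts 1/10 s, in which the tool goes at most 50 mm and 8.59 degrees, less where a joint would pass 70% of its speed; a pose out of reach is approached as far as the arm can. A call with a gripper value outside its range is refused whole. The fingers move at their own pace and stop on an object; "newtons" is the grip in N (left out, the last holds). Time passes only in rows, so rows that repeat a pose let the fingers close, or fill a call up. It gives the time, the measured TCP pose, the force and the opening at its end, in the units of the state.
- state(): the state, without advancing time (a new reading comes with each control period).
- optics.grab_frame(name): name is "scene" or "top" or "wrist"; returns the picture (420x560x3 uint8, red, green, blue); there is no depth.
- optics.calibration(name): a dict with "mtx" (3x3 intrinsics, pixels), "view" (4x4, takes a point from world to camera coordinates); the wrist camera has in their place "mount" (4x4, takes a point from camera to tool coordinates, whose origin is the TCP and whose axes are the flange's). Camera axes: x right, y up, looking along -z (the intrinsics and any distortion apply to the point x, -y, -z); pixel columns grow to the right and rows downward; lengths in mm; the calibration is good to about 2 mm. A picture is of the moment at which its call begins: read the wrist's pose just before it. calibration takes no time and is no camera call.
- ticket.sign_off(): hands the job in, once; it reports no verdict.
The state is a dict: "t": time; "qpos": joint angles; "dq": joint speeds; "effort": joint torques, N m; "tool_pos": TCP position; "ee_rot": TCP orientation; "ft_force": force on the tool from outside, world axes, zero at the start; "wrist_torque": the same for the moment, N m; "finger_gap": finger opening in mm.
Only numpy, scipy, OpenCV 4.12 (cv2) and the standard library are available. Lean on these libraries where they do the work, as an engineer would, in place of code of your own. Each camera call takes 0.05 s, during which the arm holds its last target. There are 200 camera calls.

## Working session

There is one attempt and no reset: what is moved stays moved. The work goes in short steps, Python scripts to look and compute and a tool call to move; the robot and the scene stay as the last step left them, time stands still between calls to the robot, and variables do not carry over. Pictures are saved under pics/ and viewed, about 8 in all and at most 12, crops included, and the job is handed in when it is done.

Besides the shell and the picture viewer there is one more tool, called as name(argument=value, ...), one argument or row to a line, values as JSON. arm_command: Moves the arm, as the interface text tells. Its arguments: {"type":"object","properties":{"rows":{"type":"array","items":{"type":"array","items":{"type":"number"}}},"newtons":{"type":"number"}},"required":["rows"]}

```bash
mkdir -p pics; ls; python3 - <<'E'
from rig import state, optics, ticket, bot
import cv2,numpy as np
s=state();print(s['t'],s['tool_pos'],s['ee_rot'],s['ft_force'],s['finger_gap'])
for n in("top","scene"):
    im=optics.grab_frame(n);cv2.imwrite(f"pics/{n}0.png",im[:,:,::-1]);c=optics.calibration(n);print(n,{k:np.round(v,3).tolist() if not isinstance(v,str) else v for k,v in c.items()})
c=optics.calibration("wrist");print({k:np.round(v,3).tolist() for k,v in c.items()})
E
```

```text
pics
0.0 [ 276.079364   -615.23041936  201.87263805] [-3.07003578e+00 -6.57324246e-01  7.98407545e-04] [ 1.25065447 -0.09122346  1.09678623] 87.2819335906807
top {'mtx': [[405.105, 0.0, 286.521], [0.0, 405.105, 207.4], [0.0, 0.0, 1.0]], 'view': [[0.023, -1.0, 0.005, 16.006], [0.981, 0.024, 0.191, -495.655], [-0.191, 0.001, 0.982, -1437.629], [0.0, 0.0, 0.0, 1.0]]}
scene {'mtx': [[439.251, 0.0, 284.712], [0.0, 439.251, 205.182], [0.0, 0.0, 1.0]], 'view': [[0.631, 0.775, -0.006, -340.203], [-0.426, 0.354, 0.832, 123.894], [0.648, -0.523, 0.554, -1684.063], [0.0, 0.0, 0.0, 1.0]]}
{'mtx': [[367.536, 0.0, 271.778], [0.0, 367.536, 208.957], [0.0, 0.0, 1.0]], 'mount': [[0.001, 0.956, 0.292, 78.827], [1.0, -0.001, -0.001, 0.499], [-0.001, 0.292, -0.956, -182.719], [0.0, 0.0, 0.0, 1.0]]}
```

View pics/top0.png

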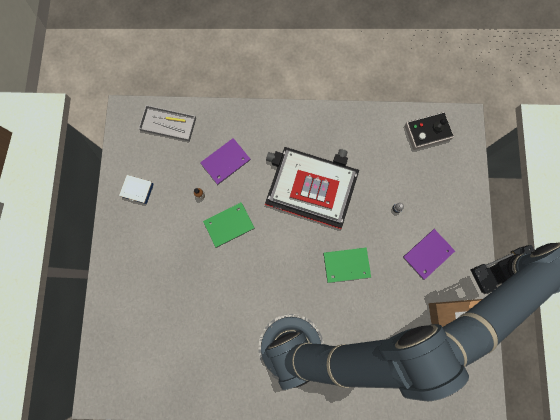

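View pics/scene0.png

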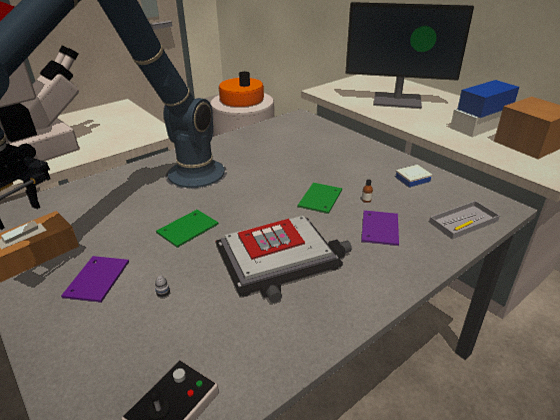

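The top view shows the stage centred near (312,188) with the red holder at (314,188). The purple and green plates are decoys. The objective is at (398,208), the oil bottle at (198,193) and the slide box at (137,189), all well clear of the stage. Next I'll get rough poses from the top view.

```bash
cat > h.py <<'E'
from rig import state, optics, ticket, bot
import cv2,numpy as np
from scipy.spatial.transform import Rotation as R
def cam(name,s=None):
    c=optics.calibration(name);K=c['mtx']
    if name=='wrist':
        T=np.eye(4);T[:3,:3]=R.from_rotvec(s['ee_rot']).as_matrix();T[:3,3]=s['tool_pos'];C=T@c['mount']
    else: C=np.linalg.inv(c['view'])
    return K,C
def ray(px,K,C,z):
    px=np.atleast_2d(px).astype(float)
    d=np.c_[(px[:,0]-K[0,2])/K[0,0],-(px[:,1]-K[1,2])/K[1,1],-np.ones(len(px))]@C[:3,:3].T
    o=C[:3,3];return o+d*((z-o[2])/d[:,2])[:,None]
def proj(P,K,C):
    p=(np.atleast_2d(P)-C[:3,3])@C[:3,:3]
    return np.c_[K[0,0]*p[:,0]/-p[:,2]+K[0,2],-K[1,1]*p[:,1]/-p[:,2]+K[1,2]]
def big(m):
    return max(cv2.findContours(m.astype(np.uint8),cv2.RETR_EXTERNAL,cv2.CHAIN_APPROX_NONE)[0],key=cv2.contourArea)
def redmask(im):
    h=cv2.cvtColor(im,cv2.COLOR_RGB2HSV);return ((h[...,0]<8)|(h[...,0]>172))&(h[...,1]>150)&(h[...,2]>80)
E
python3 - <<'E'
from h import *
im=cv2.imread("pics/top0.png")[:,:,::-1].copy();K,C=cam('top')
sub=np.zeros(im.shape[:2],bool);sub[140:235,262:362]=1
h=cv2.cvtColor(im,cv2.COLOR_RGB2HSV)
m=redmask(im)&sub; w=((h[...,1]<40)&(h[...,2]>170)|m)&sub
for mm,z in((m,66),(w,52)):
    c=big(mm)[:,0,:]; P=ray(c,K,C,z)[:,:2].astype(np.float32);r=cv2.minAreaRect(P);print(r,cv2.contourArea(c))
s=state();print(R.from_rotvec(s['ee_rot']).as_matrix().round(3))
E
```

```text
((563.449951171875, -72.15080261230469), (157.10675048828125, 105.20545196533203), 75.20014953613281) 1137.0
((584.3065795898438, -66.920654296875), (249.95533752441406, 190.89418029785156), 73.30575561523438) 3257.5
[[ 0.912  0.409 -0.001]
 [ 0.409 -0.912  0.002]
 [-0.    -0.002 -1.   ]]
```

arm_command(
  rows=[
    [20,-20,2,0,0,0.04,1],
    [55,-54,4,0,0,0.1,1],
    [90,-88,6,0,0,0.16,1],
    [125,-123,9,0,0,0.22,1],
    [160,-157,12,0,0,0.28,1],
    [195,-192,14,0,0,0.34,1],
    [230,-226,17,0,0,0.4,1],
    [265,-261,20,0,0,0.46,1],
    [300,-295,22,0,0,0.52,1],
    [330,-325,24,0,0,0.57,1],
  ],
)

```text
t: 1.1
tool_pos: [444.5, -181.0, 178.4]
ee_rot: [-3.131, 0.234, 0.002]
ft_force: [-0.0, 0.0, -0.2]
finger_gap: 87.0
```

```bash
cat > to.py <<'E'
# usage: to.py x y z yawdeg -> shift/turn in current tool axes (tool z down, tool x at yaw)
import sys; from h import *
x,y,z,yaw=map(float,sys.argv[1:]);s=state();A=R.from_rotvec(s['ee_rot']).as_matrix()
a=np.deg2rad(yaw);B=np.array([[np.cos(a),np.sin(a),0],[np.sin(a),-np.cos(a),0],[0,0,-1]])
print(s['t'],np.round(s['tool_pos'],1),np.round(s['ft_force'],2),'shift',np.round(A.T@(np.array([x,y,z])-s['tool_pos']),1),'turn',np.round(R.from_matrix(A.T@B).as_rotvec(),4))
E
python3 to.py 495.2 -50.7 170 -16.7
```

```text
1.1 [ 444.5 -181.   178.4] [-0.02  0.   -0.15] shift [  30.8 -136.3    8.6] turn [-0.0016  0.0012  0.1425]
```

arm_command(
  rows=[
    [6,-30,2,0,0,0.03,1],
    [14,-62,4,0,0,0.06,1],
    [20,-92,6,0,0,0.1,1],
    [26,-118,8,0,0,0.13,1],
    [31,-136,9,-0.002,0.001,0.142,1],
    [31,-136,9,-0.002,0.001,0.142,1],
    [31,-136,9,-0.002,0.001,0.142,1],
    [31,-136,9,-0.002,0.001,0.142,1],
    [31,-136,9,-0.002,0.001,0.142,1],
    [31,-136,9,-0.002,0.001,0.142,1],
  ],
)

```text
t: 2.1
tool_pos: [495.0, -52.1, 169.6]
ee_rot: [3.107, -0.458, -0.0]
ft_force: [0.4, 0.1, -0.7]
finger_gap: 86.9
```

```bash
python3 - <<'E'
from h import *
s=state();im=optics.grab_frame('wrist');np.save('pics/w1.npy',im);np.savez('pics/s1.npz',p=s['tool_pos'],r=s['ee_rot']);cv2.imwrite('pics/w1.png',im[:,:,::-1])
print(s['t'],s['tool_pos'],s['ee_rot'])
E
```

```text
2.1 [495.03116741 -52.09531786 169.60757328] [ 3.10741630e+00 -4.58071965e-01 -4.53747141e-04]
```

View pics/w1.png

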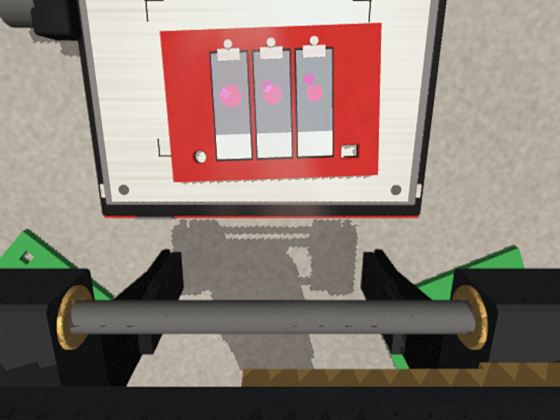

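The wrist view shows the holder's corners at about (161,32), (381,23), (379,175) and (173,181). Its round hole is at (200,157) and its slot at (348,151). The engraved marks are at (159,156), (147,~0) and (370,~5). Now I'll measure the holder relative to the marks.

```bash
python3 - <<'E'
from h import *
im=np.load('pics/w1.npy');d=np.load('pics/s1.npz');s=dict(tool_pos=d['p'],ee_rot=d['r']);K,C=cam('wrist',s)
g=cv2.cvtColor(im,cv2.COLOR_RGB2GRAY)
print(g[138:160,150:175][::3]); print(g[0:26:3,360:378]);print(g[0:26:3,138:160])
m=redmask(im);m[200:]=0;c=big(m)
ep=cv2.approxPolyDP(c,8,True)[:,0];print('poly',ep.tolist())
# edge lines
pts=c[:,0,:].astype(np.float32)
def fit(sel): 
    vx,vy,x,y=cv2.fitLine(pts[sel],cv2.DIST_HUBER,0,.01,.01)[:,0];return np.cross([x,y,1],[x+vx,y+vy,1])
x,y=pts.T
L=fit((x<180)&(y>45)&(y<165));Rr=fit((x>370)&(y>40)&(y<160));T=fit((y<40)&(x>175)&(x<365));B=fit((y>165)&(x>185)&(x<365))
X=lambda a,b:(lambda p:p[:2]/p[2])(np.cross(a,b))
cs=np.array([X(L,T),X(Rr,T),X(Rr,B),X(L,B)]);print(cs.round(1).tolist())
W=np.vstack([ray(cs[:2],K,C,60),ray(cs[2:],K,C,70)])
print('holder corners',W.round(1).tolist());e=lambda i,j:np.linalg.norm(W[i]-W[j]);print('sizes',e(0,1),e(1,2),e(2,3),e(3,0))
h=cv2.cvtColor(im,cv2.COLOR_RGB2HSV)
for y0 in (60,120,170): print(y0,[int(v) for v in g[y0,76:110:1]],[int(v) for v in g[y0,410:450]])
print([int(v) for v in g[180:222,260]])
E
```

```text
[[235 234 234 235 234 236 237 198 181 228 237 235 234 234 236 234 235 238
  242 173 103  95 102 100 100]
 [224 226 225 225 225 228 233 157  86 205 231 227 226 226 225 227 227 228
  232 185 120  93 100 100 101]
 [228 228 227 228 228 231 233 173  86 184 230 231 229 229 229 229 229 230
  235 192 126  98  96 100 101]
 [223 221 222 222 222 223 227 217 117 111 208 226 223 222 223 223 222 222
  226 220 153 100  96  99  99]
 [225 225 225 226 226 225 229 233 139 100 209 230 227 226 226 227 226 227
  230 233 172 104  94 100  98]
 [228 230 229 229 230 229 233 237 173  90 212 239 234 235 234 234 234 234
  236 239 194 131  99  98  99]
 [229 230 229 231 230 231 232 235 187 147 147 144 142 142 143 142 144 143
  146 145 132 108  96  98  98]
 [228 229 229 228 229 229 228 229 228 229 228 230 228 229 229 228 229 230
  230 232 237 169 100  96 100]]
[[ 62  61  72  79  79  79  79  81  82  70  60 123 233 242 239 239 237 237]
 [241 242 242 241 241 240 241 244 250 166  79 229 245 240 238 239 238 238]
 [239 239 239 239 239 239 239 242 248 148  91 227 244 239 238 239 238 238]
 [238 238 239 238 237 239 238 241 
[... 947 characters left out ...]
 235 234
  235 235 235 234]
 [229 227 229 229 229 229 233 237 165  83 208 237 232 230 231 230 230 231
  230 231 231 231]
 [231 231 231 232 231 232 233 235 196 155 203 232 233 233 232 232 232 232
  232 231 231 232]
 [234 235 233 235 234 234 234 235 235 236 236 235 235 234 235 234 235 235
  236 237 235 235]]
poly [[380, 23], [270, 28], [275, 45], [291, 49], [294, 121], [293, 49], [311, 35], [333, 47], [334, 154], [299, 160], [296, 176], [377, 173]]Traceback (most recent call last):
  File "<stdin>", line 12, in <module>
  File "<stdin>", line 10, in fit
cv2.error: OpenCV(4.12.0) /io/opencv/modules/imgproc/src/linefit.cpp:50: error: (-215:Assertion failed) count > 0 in function 'fitLine2D_wods'
```

```bash
cat > meas.py <<'E'
from h import *
def holder(im,K,C,zf,zb,ymax=200):
    m=redmask(im);m[ymax:]=0
    m=cv2.morphologyEx(m.astype(np.uint8),cv2.MORPH_CLOSE,np.ones((9,9)))
    pts=cv2.convexHull(big(m))
    q=cv2.approxPolyDP(pts,8,True)[:,0].astype(float)
    pts=big(m)[:,0,:].astype(np.float32)
    q=q[np.argsort(q[:,1])] ; t=q[:2][np.argsort(q[:2,0])];b=q[-2:][np.argsort(q[-2:,0])]
    q=np.array([t[0],t[1],b[1],b[0]]);L=[]
    for i in range(4):
        a,e=q[i],q[(i+1)%4];u=(e-a);l=np.hypot(*u);u/=l;r=pts-a;al=r@u;pe=np.abs(r@np.array([-u[1],u[0]]))
        vx,vy,x,y=cv2.fitLine(pts[(al>.1*l)&(al<.9*l)&(pe<5)],cv2.DIST_HUBER,0,.01,.01)[:,0];L.append(np.cross([x,y,1],[x+vx,y+vy,1]))
    cs=[]
    for i in range(4):
        p=np.cross(L[i-1],L[i]);cs.append(p[:2]/p[2])
    cs=np.array(cs);return cs,np.vstack([ray(cs[:2],K,C,zf),ray(cs[2:],K,C,zb)])
E
python3 - <<'E'
from meas import *
im=np.load('pics/w1.npy');d=np.load('pics/s1.npz');s=dict(tool_pos=d['p'],ee_rot=d['r']);K,C=cam('wrist',s)
cs,W=holder(im,K,C,60,69.5);print(cs.round(1).tolist(),W.round(1).tolist())
e=lambda i,j:np.linalg.norm(W[i]-W[j]);print('sizes',e(0,1),e(1,2),e(2,3),e(3,0))
mk=ray([[146.3,0],[370.3,0],[159.0,156.2]],K,C,52);print('marks',mk.round(1).tolist())
print(np.linalg.norm(mk[0]-mk[1]),np.linalg.norm(mk[0]-mk[2]))
home=(mk[1]+mk[2])/2;yh=mk[0]-mk[1];yaw=np.arctan2(yh[1],yh[0])-np.pi/2
xh=mk[0]-mk[2];print('home',home,'yaw',np.rad2deg(yaw),np.rad2deg(np.arctan2(xh[1],xh[0])))
S=np.array([[np.cos(yaw),np.sin(yaw)],[-np.sin(yaw),np.cos(yaw)]])
print('corners in stage',((W[:,:2]-home[:2])@S.T).round(1).tolist())
bp=ray([[124,190],[396,190]],K,C,52);print('bolts',((bp[:,:2]-home[:2])@S.T).round(1))
hp=ray([[200,157],[348.5,151]],K,C,68);print('holes',((hp[:,:2]-home[:2])@S.T).round(1))
np.savez('stage.npz',home=home,yaw=yaw)
E
```

```text
[[160.6, 32.2], [380.3, 23.0], [376.5, 173.8], [173.7, 180.8]] [[636.9, -12.4, 60.0], [597.0, -166.2, 60.0], [492.0, -138.6, 69.5], [532.5, 15.3, 69.5]]
sizes 158.91726969901737 108.94696546322004 159.10816815585864 108.42603640177819
marks [[661.6, -8.6, 52.0], [614.7, -164.8, 52.0], [552.8, 25.0, 52.0]]
163.05847887167272 113.86337540173933
home [583.74384297 -69.87684851  52.        ] yaw -16.700060906419203 -17.194563804125202
corners in stage [[34.4, 70.4], [40.3, -88.4], [-68.1, -92.2], [-73.6, 66.9]]
bolts [[ -85.4  114. ]
 [ -85.5 -114.8]]
holes [[-55.1  45.4]
 [-50.5 -69.4]]
```

```bash
python3 to.py 534.4 -185.6 150 73.3; python3 -c "
from h import *;print(np.round(state()['qpos'],2))"
```

```text
2.15 [495.1 -51.9 169.7] [-0.96 -0.24 -0.29] shift [ 76.2 116.7  19.7] turn [ 3.0000e-04  5.0000e-04 -1.5717e+00]
[ 0.24  0.23 -0.26  1.97  0.07  0.95 -1.92]
```

arm_command(
  rows=[
    [0,5,0,0,0,-0.06,0.7],
    [2,18,0,0,0,-0.18,0.7],
    [8,33,0,0,0,-0.32,0.7],
    [16,48,0,0,0,-0.46,0.7],
    [26,62,0,0,0,-0.6,0.7],
    [36,76,2,0,0,-0.74,0.7],
    [46,90,4,0,0,-0.88,0.7],
    [56,102,8,0,0,-1.02,0.7],
    [66,110,12,0,0,-1.16,0.7],
    [76,117,19,0,0,-1.3,0.7],
  ],
)

```text
t: 3.15
tool_pos: [534.5, -187.2, 150.9]
ee_rot: [2.747, 1.522, -0.0]
ft_force: [0.1, 0.0, -0.3]
finger_gap: 61.0
```

```bash
python3 to.py 534.4 -185.6 90 73.3
```

```text
3.15 [ 534.5 -187.2  150.9] [ 0.1   0.03 -0.34] shift [ 1.3 -0.9 60.9] turn [ 0.0009  0.0007 -0.2673]
```

arm_command(
  rows=[
    [0,0,6,0,0,-0.08,0.7],
    [1,0,18,0,0,-0.16,0.7],
    [1,-1,32,0,0,-0.24,0.7],
    [1,-1,46,0,0,-0.267,0.7],
    [1,-1,58,0,0,-0.267,0.7],
    [1,-1,67,0,0,-0.267,0.7],
    [1,-1,73,0,0,-0.267,0.7],
    [1,-1,77,0,0,-0.267,0.7],
    [1,-1,77,0,0,-0.267,0.7],
    [1,-1,77,0,0,-0.267,0.7],
  ],
)

```text
t: 4.15
tool_pos: [534.6, -185.8, 74.2]
ee_rot: [2.519, 1.874, 0.0]
ft_force: [0.1, 0.1, -0.1]
finger_gap: 61.1
```

```bash
python3 to.py 539.5 -168.3 73.5 73.3;python3 - <<'E'
from h import *
s=state();im=optics.grab_frame('wrist');np.save('pics/w2.npy',im);np.savez('pics/s2.npz',p=s['tool_pos'],r=s['ee_rot']);cv2.imwrite('pics/w2.png',im[:,:,::-1])
E
```

```text
4.15 [ 534.6 -185.8   74.2] [ 0.11  0.13 -0.07] shift [18.2 -0.3  0.7] turn [ 0.0015  0.0008 -0.0003]
```

View pics/w2.png

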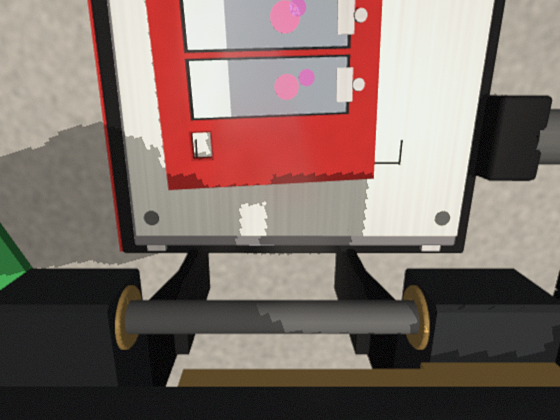

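The low wrist view shows the holder's -y edge running from (170,188) to (373,178). The -y marks are at (195,155), visible through the slot, and (401,163). The fingers are clear of the edge, so I'll approach and push towards +y.

arm_command(
  rows=[
    [3,0,0,0,0,0,0.7],
    [7,0,0.5,0,0,0,0.7],
    [11,0,0.5,0,0,0,0.7],
    [14,0,0.5,0,0,0,0.7],
    [17,0,0.5,0,0,0,0.7],
    [19,0,0.5,0,0,0,0.7],
    [21,0,0.5,0,0,0,0.7],
    [23,0,0.5,0,0,0,0.7],
    [25,0,0.5,0,0,0,0.7],
    [26,0,0.5,0,0,0,0.7],
  ],
)

```text
t: 5.2
tool_pos: [542.2, -160.8, 73.8]
ee_rot: [2.519, 1.874, 0.001]
ft_force: [-0.3, -0.5, 0.0]
finger_gap: 61.1
```

```bash
cat > look.py <<'E'
import sys;from meas import *
n=sys.argv[1];s=state();im=optics.grab_frame('wrist');np.save(f'pics/{n}.npy',im);np.savez(f'pics/s{n}.npz',p=s['tool_pos'],r=s['ee_rot']);cv2.imwrite(f'pics/{n}.png',im[:,:,::-1])
d=np.load('stage.npz');a=float(d['yaw']);S=np.array([[np.cos(a),np.sin(a)],[-np.sin(a),np.cos(a)]])
print(s['t'],np.round(s['tool_pos'],2),np.round(s['ft_force'],2),'tcp in stage',(S@(s['tool_pos'][:2]-d['home'][:2])).round(2))
K,C=cam('wrist',s)
# bottom edge of holder in the image: lowest red pixel per column, cast at the platform heights given
m=redmask(im);m[225:]=0;m=cv2.morphologyEx(m.astype(np.uint8),cv2.MORPH_OPEN,np.ones((5,5)))
c=big(m)[:,0];lo,hi=c[:,0].min(),c[:,0].max()
for z in map(float,sys.argv[2:]):
  out=[]
  for f in (.15,.3,.5,.7,.85):
    x=int(lo+f*(hi-lo));y=c[c[:,0]==x,1].max();out.append((S@(ray([x,y+.5],K,C,z)[0,:2]-d['home'][:2])).round(1).tolist())
  print(z,out)
E
python3 look.py w3 52 60 70
```

```text
5.2 [ 542.2  -160.75   73.84] [-0.28 -0.47  0.01] tcp in stage [-13.68 -98.98]
52.0 [[-69.1, -92.2], [-48.4, -92.2], [-20.7, -92.2], [7.0, -92.2], [27.6, -92.2]]
60.0 [[-66.9, -89.3], [-47.1, -89.3], [-20.5, -89.3], [6.1, -89.3], [26.0, -89.3]]
70.0 [[-64.3, -85.8], [-45.5, -85.8], [-20.2, -85.8], [5.1, -85.8], [23.9, -85.8]]
```

```bash
sed -i 's/m\[225:\]=0/m[255:]=0/' look.py; python3 look.py w3b 52 60 70
```

```text
5.25 [ 542.18 -160.58   73.81] [ 1.    0.88 -0.68] tcp in stage [-13.75 -98.82]
52.0 [[-69.7, -99.6], [-48.8, -97.7], [-20.8, -95.8], [7.0, -93.9], [27.6, -92.6]]
60.0 [[-67.5, -96.5], [-47.4, -94.6], [-20.6, -92.8], [6.1, -91.0], [25.9, -89.8]]
70.0 [[-64.9, -92.6], [-45.8, -90.8], [-20.3, -89.1], [5.0, -87.3], [23.8, -86.2]]
```

View pics/w3b.png

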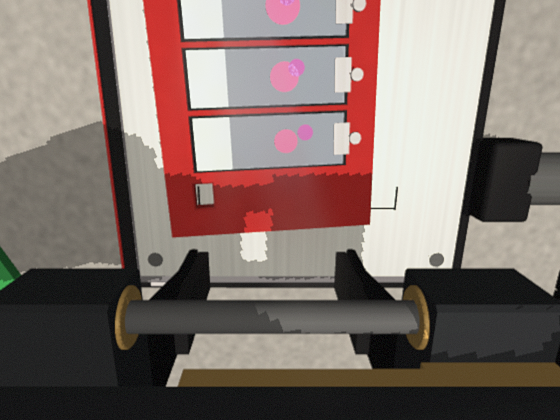

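arm_command(
  rows=[
    [1,0,0,0,0,0,0.7],
    [2,0,0,0,0,0,0.7],
    [3,0,0,0,0,0,0.7],
    [4,0,0,0,0,0,0.7],
    [5,0,0,0,0,0,0.7],
    [6,0,0,0,0,0,0.7],
    [7,0,0,0,0,0,0.7],
    [8,0,0,0,0,0,0.7],
    [9,0,0,0,0,0,0.7],
    [10,0,0,0,0,0,0.7],
  ],
)

```text
t: 6.3
tool_pos: [545.0, -151.2, 73.8]
ee_rot: [2.519, 1.874, 0.001]
ft_force: [-0.5, -0.1, -0.0]
finger_gap: 60.7
```

```bash
python3 look.py w4 60 70
```

```text
6.3 [ 545.02 -151.15   73.8 ] [-0.54 -0.06 -0.03] tcp in stage [-13.73 -88.98]
60.0 [[-68.9, -97.2], [-48.5, -95.3], [-21.2, -93.4], [5.9, -91.5], [25.9, -89.7]]
70.0 [[-66.1, -92.7], [-46.8, -90.9], [-20.9, -89.1], [4.8, -87.4], [23.8, -85.6]]
```

View pics/w4.png

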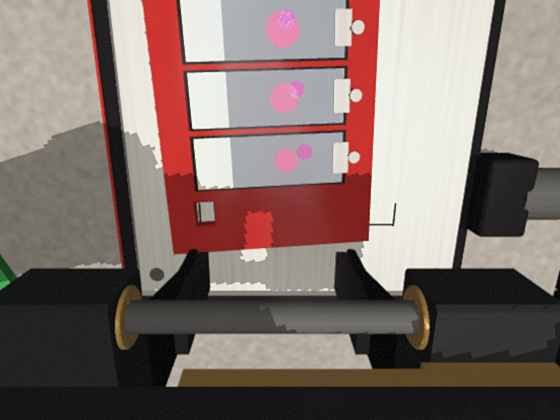

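The left finger is just reaching the edge, at about (195,252), with no force yet. I'll keep pushing.

arm_command(
  rows=[
    [1,0,0,0,0,0,0.7],
    [2,0,0,0,0,0,0.7],
    [3,0,0,0,0,0,0.7],
    [4,0,0,0,0,0,0.7],
    [5,0,0,0,0,0,0.7],
    [6,0,0,0,0,0,0.7],
    [7,0,0,0,0,0,0.7],
    [7,0,0,0,0,0,0.7],
    [7,0,0,0,0,0,0.7],
    [7,0,0,0,0,0,0.7],
  ],
)

```text
t: 7.35
tool_pos: [547.1, -144.3, 73.8]
ee_rot: [2.519, 1.874, 0.001]
ft_force: [-0.2, 0.4, 0.5]
finger_gap: 61.1
```

```bash
sed -i 's/m\[255:\]=0/m[275:]=0/' look.py;python3 look.py w5 60 70
```

```text
7.35 [ 547.09 -144.28   73.8 ] [-0.2   0.37  0.48] tcp in stage [-13.72 -81.8 ]
60.0 [[-70.0, -97.6], [-49.4, -95.7], [-21.3, -93.8], [6.1, -91.3], [26.3, -88.7]]
70.0 [[-67.2, -92.8], [-47.6, -91.0], [-21.0, -89.2], [5.0, -86.7], [24.2, -84.3]]
```

View pics/w5.png

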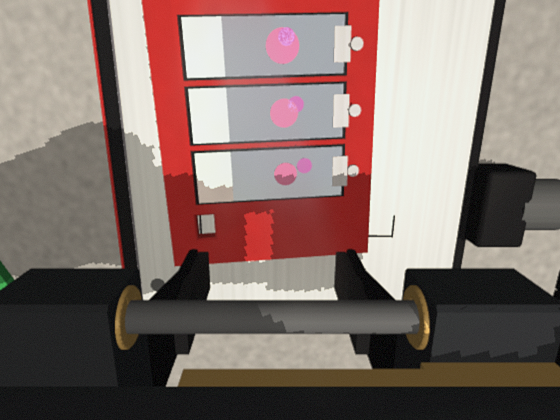

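```bash
python3 - <<'E'
from h import *
d=np.load('pics/sw5.npz');s=dict(tool_pos=d['p'],ee_rot=d['r']);K,C=cam('wrist',s);A=R.from_rotvec(d['r']).as_matrix()
for p in([9.5,38,19],[-9.5,38,19],[9.5,-38,19],[0,30,19],[0,30,0],[9.5,30,0],[9.5,45,-20]): print(p,proj(A@np.array(p)+d['p'],K,C).round(0))
print(state()['effort'],R.from_rotvec(d['r']).as_matrix().round(3).tolist())
E
```

```text
[9.5, 38, 19] [[339. 222.]]
[-9.5, 38, 19] [[337. 252.]]
[9.5, -38, 19] [[208. 222.]]
[0, 30, 19] [[324. 237.]]
[0, 30, 0] [[329. 250.]]
[9.5, 30, 0] [[330. 233.]]
[9.5, 45, -20] [[367. 248.]]
[-2.23457121e-02 -4.39187908e+01 -4.26776156e+00 -1.83334208e+01
 -5.06835349e-02  4.29305233e-03 -5.13402210e-05] [[0.287, 0.958, 0.001], [0.958, -0.287, -0.001], [-0.001, 0.002, -1.0]]
```

```bash
python3 - <<'E'
from h import *
print([a for a in dir(bot) if a[0]!='_'],bot.finger_overhang)
K,C=cam('scene');s=state();p=proj(s['tool_pos'],K,C)[0];t=proj(s['tool_pos']-[0,0,19],K,C)[0];print(p,t)
im=optics.grab_frame('scene');x,y=int(p[0]),int(p[1]);cr=im[y-60:y+50,x-75:x+75];cv2.imwrite('pics/sc1.png',cv2.resize(cr,None,fx=5,fy=5,interpolation=cv2.INTER_CUBIC)[:,:,::-1])
E
```

```text
['Unreachable', 'finger_overhang'] 19.0
[245.95114268 241.04482554] [246.32794021 246.41186606]
```

View pics/sc1.png

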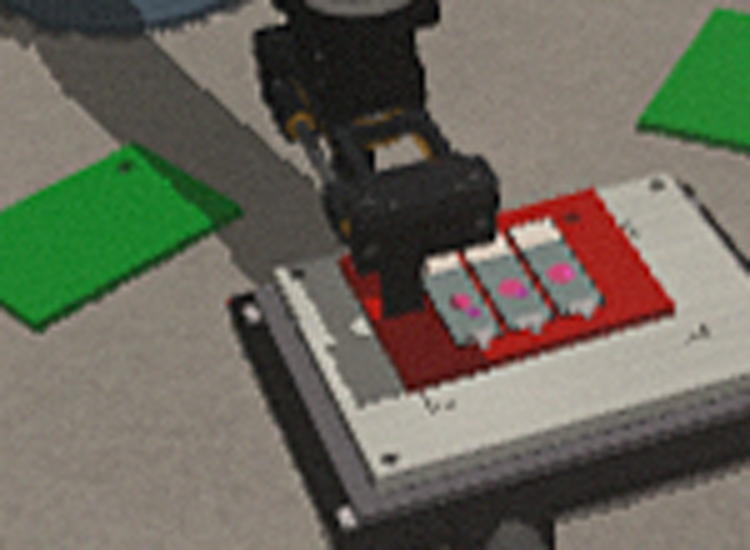

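```bash
python3 - <<'E'
from h import *
K,C=cam('scene');s=state();A=R.from_rotvec(s['ee_rot']).as_matrix()
for y in(-45,-30,30,45):
  for z in (-20,0,19):
    q=[proj(A@np.array([x,y,z])+s['tool_pos'],K,C)[0] for x in(-9.5,9.5)]
    print(y,z,[((p-[170,181])*5).round(0).tolist() for p in q])
d=np.load('stage.npz');a=float(d['yaw']);
for p in([-95,-125],[95,-125],[95,125],[-56,-81],[56,-81],[56,81]):
  w=d['home']+[np.cos(a)*p[0]-np.sin(a)*p[1],np.sin(a)*p[0]+np.cos(a)*p[1],0];print(p,((proj(w,K,C)[0]-[170,181])*5).round(0))
E
```

```text
-45 -20 [[337.0, 230.0], [369.0, 223.0]]
-45 0 [[339.0, 259.0], [371.0, 251.0]]
-45 19 [[341.0, 285.0], [373.0, 277.0]]
-30 -20 [[345.0, 245.0], [377.0, 237.0]]
-30 0 [[347.0, 274.0], [379.0, 266.0]]
-30 19 [[349.0, 300.0], [381.0, 292.0]]
30 -20 [[378.0, 307.0], [412.0, 299.0]]
30 0 [[380.0, 336.0], [414.0, 328.0]]
30 19 [[382.0, 363.0], [415.0, 355.0]]
45 -20 [[387.0, 323.0], [421.0, 315.0]]
45 0 [[389.0, 353.0], [423.0, 344.0]]
45 19 [[391.0, 380.0], [424.0, 371.0]]
[-95, -125] [267. 268.]
[95, -125] [368. 475.]
[95, 125] [802. 354.]
[-56, -81] [360. 288.]
[56, -81] [424. 407.]
[56, 81] [700. 332.]
```

The two views agree: the fingertips sit about 21 mm behind the reported TCP, not 19 mm ahead of it. The scene view puts the finger bottom at crop (385–425, 315), and the wrist view gives tool z of about -22. So the fingers have been passing over the holder without touching it. I'll back off, descend by the measured tip and use a light touch-down to check.

arm_command(
  rows=[
    [-6,0,0,0,0,0,0.7],
    [-14,0,0,0,0,0,0.7],
    [-22,0,0,0,0,0,0.7],
    [-30,0,0,0,0,0,0.7],
    [-32,0,4,0,0,0,0.7],
    [-32,0,11,0,0,0,0.7],
    [-32,0,18,0,0,0,0.7],
    [-32,0,24,0,0,0,0.7],
    [-32,0,29,0,0,0,0.7],
    [-32,0,32,0,0,0,0.7],
  ],
)

```text
t: 8.45
tool_pos: [537.7, -174.5, 41.1]
ee_rot: [2.519, 1.876, 0.0]
ft_force: [0.4, 0.1, -0.3]
finger_gap: 60.8
```

arm_command(
  rows=[
    [0,0,0.5,0,0,0,0.7],
    [0,0,1,0,0,0,0.7],
    [0,0,1.5,0,0,0,0.7],
    [0,0,2,0,0,0,0.7],
    [0,0,2.5,0,0,0,0.7],
    [0,0,3,0,0,0,0.7],
    [0,0,3.5,0,0,0,0.7],
    [0,0,4,0,0,0,0.7],
    [0,0,4,0,0,0,0.7],
    [0,0,4,0,0,0,0.7],
  ],
)

```text
t: 9.45
tool_pos: [537.7, -174.6, 37.1]
ee_rot: [2.519, 1.876, 0.0]
ft_force: [-0.1, -0.8, 0.7]
finger_gap: 60.6
```

```bash
python3 look.py w6 60 70; python3 - <<'E'
from h import *
K,C=cam('scene');s=state();p=proj(s['tool_pos']+[0,0,25],K,C)[0];print(p)
im=optics.grab_frame('scene');x,y=int(p[0]),int(p[1]);cr=im[y-35:y+45,x-50:x+50];a=cv2.resize(cr,None,fx=4,fy=4,interpolation=cv2.INTER_CUBIC)[:,:,::-1]
b=cv2.imread('pics/w6.png')[80:400,80:460];cv2.imwrite('pics/c6.png',np.hstack([a,b]))
E
```

```text
9.45 [ 537.73 -174.56   37.06] [-0.09 -0.82  0.69] tcp in stage [ -13.99 -113.49]
60.0 [[-67.7, -96.3], [-47.1, -94.8], [-19.8, -92.8], [7.0, -91.3], [27.1, -89.8]]
70.0 [[-64.4, -92.4], [-45.1, -91.0], [-19.5, -89.1], [5.6, -87.7], [24.5, -86.3]]
[235.22148763 247.12418033]
```

View pics/c6.png

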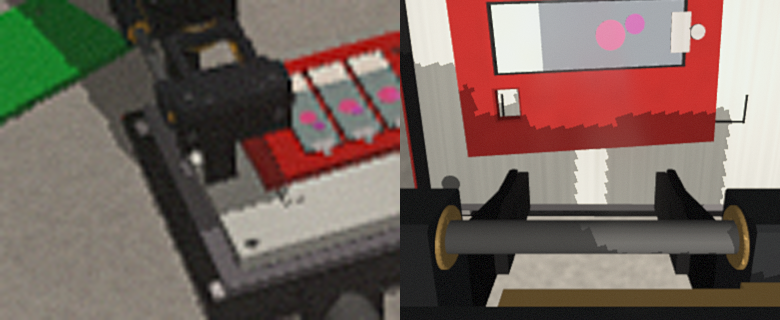

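The fingers are now behind the holder's -y edge and close to the platform. I'll lower a little more with slow rows and watch the force.

arm_command(
  rows=[
    [0,0,0.5,0,0,0,0.7],
    [0,0,1,0,0,0,0.7],
    [0,0,1.5,0,0,0,0.7],
    [0,0,2,0,0,0,0.7],
    [0,0,2.5,0,0,0,0.7],
    [0,0,3,0,0,0,0.7],
    [0,0,3.5,0,0,0,0.7],
    [0,0,3.5,0,0,0,0.7],
    [0,0,3.5,0,0,0,0.7],
    [0,0,3.5,0,0,0,0.7],
  ],
)

```text
t: 10.55
tool_pos: [537.8, -174.6, 33.6]
ee_rot: [2.519, 1.876, 0.0]
ft_force: [-0.5, 0.5, -0.1]
finger_gap: 60.7
```

arm_command(
  rows=[
    [2,0,0,0,0,0,0.7],
    [4,0,0,0,0,0,0.7],
    [6,0,0,0,0,0,0.7],
    [8,0,0,0,0,0,0.7],
    [9,0,0,0,0,0,0.7],
    [10,0,0,0,0,0,0.7],
    [11,0,0,0,0,0,0.7],
    [12,0,0,0,0,0,0.7],
    [13,0,0,0,0,0,0.7],
    [14,0,0,0,0,0,0.7],
  ],
)

```text
t: 11.55
tool_pos: [541.3, -161.8, 33.5]
ee_rot: [2.519, 1.875, -0.002]
ft_force: [-1.5, -2.4, -0.7]
finger_gap: 61.0
```

```bash
python3 look.py w7 60 70
```

```text
11.55 [ 541.33 -161.85   33.5 ] [-1.55 -2.4  -0.71] tcp in stage [ -14.2  -100.28]
60.0 [[-68.9, -96.2], [-47.9, -95.1], [-20.0, -92.5], [7.7, -90.5], [28.4, -89.0]]
70.0 [[-65.5, -91.3], [-45.8, -90.4], [-19.7, -88.0], [6.3, -86.1], [25.6, -84.6]]
```

Contact is made: about 2.8 N along -y, with the finger front at -90.8 against the measured edge at -91. I'll push to within about 1 mm of y alignment.

arm_command(
  rows=[
    [1,0,0,0,0,0,0.7],
    [2,0,0,0,0,0,0.7],
    [3,0,0,0,0,0,0.7],
    [4,0,0,0,0,0,0.7],
    [5,0,0,0,0,0,0.7],
    [6,0,0,0,0,0,0.7],
    [7,0,0,0,0,0,0.7],
    [8,0,0,0,0,0,0.7],
    [9,0,0,0,0,0,0.7],
    [10,0,0,0,0,0,0.7],
  ],
)

```text
t: 12.6
tool_pos: [544.4, -151.9, 33.5]
ee_rot: [2.519, 1.875, -0.001]
ft_force: [-0.7, -2.3, -0.3]
finger_gap: 60.7
```

```bash
python3 look.py w8 60 70
```

```text
12.6 [ 544.38 -151.87   33.53] [-0.69 -2.32 -0.32] tcp in stage [-14.14 -89.84]
60.0 [[-65.1, -84.7], [-44.1, -84.2], [-16.2, -82.6], [11.1, -81.6], [31.9, -80.6]]
70.0 [[-61.9, -80.0], [-42.3, -79.5], [-16.1, -78.0], [9.4, -77.1], [28.8, -76.1]]
```

The edge is now square to the stage at y ≈ -80.4, against a target of -80. I'll retreat, rise and swing round to the -x side for the two-finger push.

arm_command(
  rows=[
    [-4,0,0,0,0,0,0.7],
    [-10,0,0,0,0,0,0.7],
    [-16,0,-3,0,0,0,0.7],
    [-20,0,-12,0,0,0,0.7],
    [-20,0,-26,0,0,0,0.8],
    [-20,0,-42,0,0,0,0.9],
    [-20,0,-58,0,0,0,1],
    [-20,0,-70,0,0,0,1],
    [-20,0,-78,0,0,0,1],
    [-20,0,-80,0,0,0,1],
  ],
)

```text
t: 13.65
tool_pos: [539.4, -170.8, 115.0]
ee_rot: [2.518, 1.874, 0.001]
ft_force: [-0.2, 0.3, 0.2]
finger_gap: 86.5
```

```bash
python3 to.py 487.9 -41.2 113 -16.7
```

```text
13.65 [ 539.4 -170.8  115. ] [-0.19  0.33  0.21] shift [109.4 -86.5   1.6] turn [ 3.0000e-03 -1.3000e-03  1.5714e+00]
```

arm_command(
  rows=[
    [2,-10,0,0,0,0.08,1],
    [8,-28,0,0,0,0.22,1],
    [18,-46,0,0,0,0.36,1],
    [30,-62,0,0,0,0.5,1],
    [44,-76,0,0,0,0.64,1],
    [58,-86,0,0,0,0.78,1],
    [72,-86,0,0,0,0.92,1],
    [86,-86,0,0,0,1.06,1],
    [98,-86,0,0,0,1.2,1],
    [106,-86,1,0,0,1.34,1],
  ],
)

```text
t: 14.65
tool_pos: [487.3, -43.4, 113.3]
ee_rot: [3.139, -0.101, 0.002]
ft_force: [0.5, 0.1, -0.0]
finger_gap: 87.0
```

```bash
python3 to.py 487.9 -41.2 33.5 -16.7
```

```text
14.65 [487.3 -43.4 113.3] [ 0.52  0.14 -0.02] shift [ 0.4 -2.3 79.8] turn [ 0.001  -0.0017  0.227 ]
```

arm_command(
  rows=[
    [0,-1,5,0,0,0.08,1],
    [0,-2,16,0,0,0.15,1],
    [0,-2,30,0,0,0.21,1],
    [0,-2,44,0.001,-0.002,0.227,1],
    [0,-2,57,0.001,-0.002,0.227,1],
    [0,-2,67,0.001,-0.002,0.227,1],
    [0,-2,74,0.001,-0.002,0.227,1],
    [0,-2,78,0.001,-0.002,0.227,1],
    [0,-2,80,0.001,-0.002,0.227,1],
    [0,-2,80,0.001,-0.002,0.227,1],
  ],
)

```text
t: 15.65
tool_pos: [487.7, -41.6, 33.3]
ee_rot: [3.108, -0.456, -0.0]
ft_force: [-0.5, -0.5, -0.1]
finger_gap: 87.1
```

```bash
cat > look2.py <<'E'
# seen with tool x = stage x: holder rear (-x) edge, side edges, holes
import sys;from meas import *
n=sys.argv[1];s=state();im=optics.grab_frame('wrist');np.savez(f'pics/s{n}.npz',p=s['tool_pos'],r=s['ee_rot']);cv2.imwrite(f'pics/{n}.png',im[:,:,::-1])
d=np.load('stage.npz');a=float(d['yaw']);S=np.array([[np.cos(a),np.sin(a)],[-np.sin(a),np.cos(a)]])
print(s['t'],np.round(s['tool_pos'],2),np.round(s['ft_force'],2),'tcp in stage',(S@(s['tool_pos'][:2]-d['home'][:2])).round(2),R.from_rotvec(s['ee_rot']).as_matrix()[:,0].round(4))
K,C=cam('wrist',s);st=lambda p,z:(S@(ray(p,K,C,z)[0,:2]-d['home'][:2])).round(1).tolist()
m=redmask(im);m[265:]=0;m=cv2.morphologyEx(m.astype(np.uint8),cv2.MORPH_OPEN,np.ones((5,5)))
c=big(m)[:,0];lo,hi=c[:,0].min(),c[:,0].max();zr=float(sys.argv[2])
print('rear',[st([x,c[c[:,0]==x,1].max()+.5],zr) for x in (int(lo+f*(hi-lo)) for f in(.08,.25,.5,.75,.92))])
yb=c[:,1].max()
print('sides',[(st([c[c[:,1]==y,0].min()-.5,y],zr),st([c[c[:,1]==y,0].max()+.5,y],zr)) for y in(yb-35,)])
f=cv2.findContours((cv2.morphologyEx((cv2.convexHull(c) is not None)*(1-m),cv2.MORPH_OPEN,np.ones((3,3)))).astype(np.uint8),cv2.RETR_CCOMP,cv2.CHAIN_APPROX_NONE)[0]
for k in f:
    r=cv2.boundingRect(k);ar=cv2.contourArea(k)
    if 60<ar<900: q=cv2.moments(k);p=[q['m10']/ar,q['m01']/ar];print('blob',np.round(p),r,ar,st(p,zr))
E
python3 look2.py w9 68
```

```text
15.65 [487.66 -41.57  33.31] [-0.5 -0.5 -0.1] tcp in stage [-100.17   -0.5 ] [ 0.9578 -0.2874 -0.    ]
rear [[-69.6, 76.7], [-69.6, 45.7], [-69.5, 0.4], [-69.5, -45.0], [-69.5, -76.0]]
sides [([-54.2, 80.4], [-54.1, -80.6])]
blob [126. 172.] (115, 161, 23, 22) 366.0 [-49.9, 57.5]
blob [408. 171.] (393, 160, 32, 23) 661.0 [-49.5, -57.8]
```

The holder is square: its sides are at +80.4/-80.6, the holes at (-49.9, 57.5) and (-49.5, -57.8), and the rear edge at -69.5. It only needs about 14 mm in +x.

arm_command(
  rows=[
    [4,0,0,0,0,0,1],
    [8,0,0,0,0,0,1],
    [12,0,0,0,0,0,1],
    [16,0,0,0,0,0,1],
    [19,0,0,0,0,0,1],
    [21,0,0,0,0,0,1],
    [23,0,0,0,0,0,1],
    [25,0,0,0,0,0,1],
    [27,0,0,0,0,0,1],
    [29,0,0,0,0,0,1],
  ],
)

```text
t: 16.7
tool_pos: [515.5, -50.0, 33.3]
ee_rot: [3.108, -0.456, -0.0]
ft_force: [-1.0, 0.5, -1.0]
finger_gap: 87.1
```

```bash
python3 look2.py w10 68
```

```text
16.7 [515.48 -49.98  33.32] [-1.03  0.49 -1.04] tcp in stage [-71.11  -0.56] [ 9.578e-01 -2.874e-01 -1.000e-04]
rear [[-60.9, 78.7], [-61.4, 46.6], [-60.9, -0.1], [-61.3, -46.8], [-60.8, -78.5]]
sides [([-44.8, 80.0], [-44.7, -80.3])]
blob [132. 218.] (121, 209, 23, 18) 294.5 [-40.7, 57.1]
blob [403. 218.] (388, 208, 31, 21) 522.5 [-40.5, -57.7]
```

arm_command(
  rows=[
    [0.5,0,0,0,0,0,1],
    [1,0,0,0,0,0,1],
    [1.5,0,0,0,0,0,1],
    [2,0,0,0,0,0,1],
    [2.5,0,0,0,0,0,1],
    [3,0,0,0,0,0,1],
    [3.5,0,0,0,0,0,1],
    [4,0,0,0,0,0,1],
    [4.5,0,0,0,0,0,1],
    [5,0,0,0,0,0,1],
  ],
)

```text
t: 17.75
tool_pos: [520.5, -51.4, 33.5]
ee_rot: [3.108, -0.457, -0.0]
ft_force: [-1.6, -0.1, 1.7]
finger_gap: 87.5
```

```bash
python3 look2.py w11 60
```

```text
17.75 [520.53 -51.42  33.46] [-1.57 -0.06  1.72] tcp in stage [-65.85  -0.48] [ 0.9577 -0.2877 -0.    ]
rear [[-38.9, 80.2], [-55.9, 49.5], [-55.9, 0.6], [-56.4, -48.4], [-45.0, -80.2]]
sides [([-39.1, 80.1], [-39.0, -80.0])]
blob [397. 213.] (382, 205, 30, 19) 426.5 [-35.7, -57.8]
blob [138. 212.] (128, 204, 20, 17) 239.5 [-35.4, 57.6]
```

The image rows jumped back, which means the holder has dropped. At seated height the holes read (-35.4, 57.6) and (-35.7, -57.8). I'll back off, rise and check.

arm_command(
  rows=[
    [-2,0,0,0,0,0,1],
    [-6,0,0,0,0,0,1],
    [-12,0,0,0,0,0,1],
    [-20,0,-2,0,0,0,1],
    [-26,0,-14,0,0,0,1],
    [-30,0,-34,0,0,0,1],
    [-32,0,-58,0,0,0,1],
    [-32,0,-82,0,0,0,1],
    [-32,0,-104,0,0,0,1],
    [-32,0,-120,0,0,0,1],
  ],
)

```text
t: 18.8
tool_pos: [490.1, -42.1, 156.0]
ee_rot: [-3.108, 0.456, -0.004]
ft_force: [0.5, 0.1, -1.0]
finger_gap: 86.9
```

```bash
sed -i 's/m\[265:\]=0/m[int(sys.argv[3]) if len(sys.argv)>3 else 265:]=0/' look2.py; python3 look2.py w12 60 205; python3 - <<'E'
from meas import *
d=np.load('stage.npz');a=float(d['yaw']);S=np.array([[np.cos(a),np.sin(a)],[-np.sin(a),np.cos(a)]])
s=state();im=optics.grab_frame('wrist');K,C=cam('wrist',s);cs,W=holder(im,K,C,60,60);print(cs.round(1).tolist(),((W[:,:2]-d['home'][:2])@S.T).round(1).tolist())
b=optics.grab_frame('scene')[190:300,210:350]
cv2.imwrite('pics/fin.png',np.vstack([im[:300],cv2.resize(b,(382,300),interpolation=cv2.INTER_CUBIC)[:,:,:] if 0 else cv2.copyMakeBorder(cv2.resize(b,(382,300),interpolation=cv2.INTER_CUBIC),0,0,0,178,0)])[:,:,::-1])
E
```

```text
18.8 [490.13 -42.07 155.96] [ 0.48  0.14 -1.02] tcp in stage [-97.66  -0.27] [ 0.9578 -0.2875  0.0028]
rear [[-23.9, 79.8], [-55.2, 69.0], [-55.1, 49.3], [-55.1, 29.7], [-55.1, 16.8]]
sides [([-29.2, 79.9], [-29.2, 45.4])]
blob [347. 123.] (339, 117, 18, 13) 195.5 [-36.3, -57.9]
blob [191. 123.] (186, 117, 12, 13) 109.0 [-36.2, 57.6]
blob [292.  30.] (289, 18, 7, 24) 136.0 [26.7, -15.8]
[[153.9, -0.0], [386.6, -0.0], [374.2, 150.0], [166.0, 150.0]] [[47.4, 79.3], [47.5, -79.6], [-54.5, -79.4], [-54.6, 79.3]]
```

View pics/fin.png

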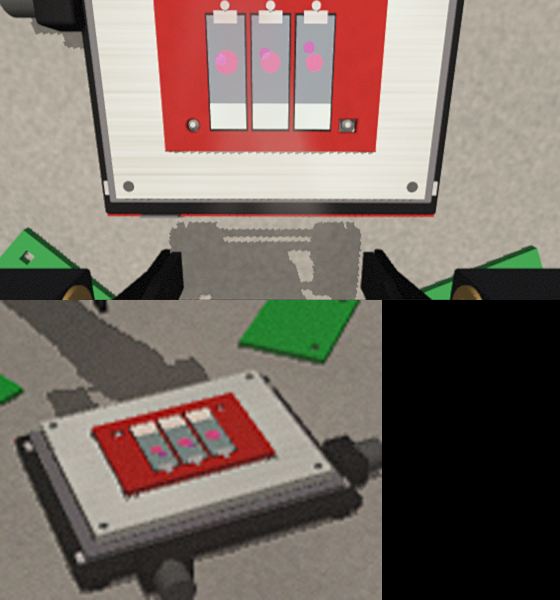

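The pins now show inside both the hole (191,123) and the slot (347,123). The rear edge is at -55.1 and the holder lies flat with the arm clear, so I'm handing in.

```bash
python3 -c "
from rig import *
from rig import ticket,state
print(ticket.sign_off(),state()['t'])"
```

```text
the job is handed in; nothing more can be done
the job is handed in; nothing more can be done
```

The red holder is seated: I pushed it along the stage with the open fingers until its hole and slot dropped over the pins. I pushed first on the -y edge by about 10 mm, which squared it, then on the -x edge by about 14 mm. I then backed the arm clear and handed the job in at about 19 s of the 64 s allowed; no verdict was reported.

**Last checks (stage axes, seated height):**

| Point | Measured (mm) | Nominal (mm) |
|---|---|---|
| Round hole | (-36.2, 57.6) | (-36, 58) |
| Slot | (-36.3, -57.9) | (-36, -58) |
| -x edge | -55.1 | -55 |

- **Seating:** the pins are visible in both openings and the holder looks flat on the stage. I had no direct measure of its height or tilt.
- **Contact:** force readings stayed under about 3 N whenever I read them, and I saw no sign of touching the slides.
- **Other objects:** I did not re-measure the objective, oil bottle or slide box at the end. The arm stayed well away from them.

**What disagreed:**
- **Fingertip position:** the fingertips sit about 21 mm behind the reported TCP, not 19 mm ahead as stated. My first push therefore passed above the holder without contact. I found this in the wrist and scene views and corrected the height before pushing.
- **Final corner fit:** it clipped the far edge at the image border, so I disregarded it for that edge.

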